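# Close a row of sample vials with a fingertip

### The job

Close the four open sample vials in the row of the black block nearest the robot: run a fingertip along the row from its left end (the robot's left, the side where the lids are hinged) to its right end, folding each lid over in turn, and see that every lid is pressed fully shut, with light pressure only. Leave the open vial in the far row open, and do not pick up any vial, shift the block or disturb the other things on the bench.

Things in the scene. Friction and masses are not known exactly. Their poses are not given: they have to be found in the camera images.
- block: black metal cooling block, loose, 2.4 to 3.4 kg, 112 mm (its x) by 212 mm (its y), 50 mm high. Origin: centre of its underside; z up; its +x points away from the robot (within 0.4 rad). Eight round blind holes 23.6 mm wide, floor 5 mm above the underside, in two rows of four along y, 50 mm apart: near row at x = -27 mm, far row at x = +27 mm.
- vial1: open flip-lid sample vial of natural white plastic, 20 to 45 g, loose in the near row at block y = +75 mm (the end hole at the robot's left). Origin: centre of its underside, on the hole's floor; z up. 22.4 mm in diameter (rim 24.8 mm); rim 66 mm above the origin, 21 mm above the block's top. Its own +y, within 0.2 rad of the block's, points to its lid's hinge (robot's left).
- vial2: open flip-lid sample vial of natural white plastic, 20 to 45 g, loose in the near row at block y = +25 mm (second from the left). Origin: centre of its underside, on the hole's floor; z up. 22.4 mm in diameter (rim 24.8 mm); rim 66 mm above the origin, 21 mm above the block's top. Its own +y, within 0.2 rad of the block's, points to its lid's hinge (robot's left).
- vial3: open flip-lid sample vial of natural white plastic, 20 to 45 g, loose in the near row at block y = -25 mm (second from the right). Origin: centre of its underside, on the hole's floor; z up. 22.4 mm in diameter (rim 24.8 mm); rim 66 mm above the origin, 21 mm above the block's top. Its own +y, within 0.2 rad of the block's, points to its lid's hinge (robot's left).
- vial4: open flip-lid sample vial of natural white plastic, 20 to 45 g, loose in the near row at block y = -75 mm (the end hole at the robot's right). Origin: centre of its underside, on the hole's floor; z up. 22.4 mm in diameter (rim 24.8 mm); rim 66 mm above the origin, 21 mm above the block's top. Its own +y, within 0.2 rad of the block's, points to its lid's hinge (robot's left).
- lid1 (a joint): lid hinge of vial 1, rad: 0 shut, 1.57 upright, more = leaning back; starts 1.6 to 2.05, stop at 2.5. Hinge line along the vial's x, 14.6 mm to its +y side, at rim height. Lid: disc 26.4 mm wide, 5 mm thick, with a tab; 34.8 mm from hinge to tab's end. Shut, its flat top lies 71.2 mm above the vial's origin. Stays where left: friction 0.020 N m (1.4 N at its middle), no spring or catch.
- lid2 (a joint): lid hinge of vial 2, rad: 0 shut, 1.57 upright, more = leaning back; starts 1.6 to 2.05, stop at 2.5. Hinge line along the vial's x, 14.6 mm to its +y side, at rim height. Lid: disc 26.4 mm wide, 5 mm thick, with a tab; 34.8 mm from hinge to tab's end. Shut, its flat top lies 71.2 mm above the vial's origin. Stays where left: friction 0.020 N m (1.4 N at its middle), no spring or catch.
- lid3 (a joint): lid hinge of vial 3, rad: 0 shut, 1.57 upright, more = leaning back; starts 1.6 to 2.05, stop at 2.5. Hinge line along the vial's x, 14.6 mm to its +y side, at rim height. Lid: disc 26.4 mm wide, 5 mm thick, with a tab; 34.8 mm from hinge to tab's end. Shut, its flat top lies 71.2 mm above the vial's origin. Stays where left: friction 0.020 N m (1.4 N at its middle), no spring or catch.
- lid4 (a joint): lid hinge of vial 4, rad: 0 shut, 1.57 upright, more = leaning back; starts 1.6 to 2.05, stop at 2.5. Hinge line along the vial's x, 14.6 mm to its +y side, at rim height. Lid: disc 26.4 mm wide, 5 mm thick, with a tab; 34.8 mm from hinge to tab's end. Shut, its flat top lies 71.2 mm above the vial's origin. Stays where left: friction 0.020 N m (1.4 N at its middle), no spring or catch.
- vial_stock: a fifth vial of the same make and size, open too, in the far row (hole at block y = +75, -25 or -75 mm): it is to stay open. Origin and axes as for the others.
- lid_stock (a joint): lid hinge of that vial, rad, as for the others; starts between 1.7 and 2.0.
- vial_done1: vial of the same make and size, already shut, in the far row (hole at block y = +75, -25 or -75 mm). Origin as for the others.
- vial_done2: vial of the same make and size, already shut, in the far row (hole at block y = +75, -25 or -75 mm). Origin as for the others.
- bottle: loose amber glass reagent bottle with white cap, 52 mm in diameter, 100 mm high, off the far left corner of the block. Origin: centre of its underside.
- dish: loose flat round culture dish with lid, 60 mm in diameter, 15 mm high, beyond the block's right (-y) end. Origin: centre of its underside.
- pen: loose marker pen lying on the bench on the robot's side of the block, 135 mm long, 12 mm thick, roughly parallel to the row. Origin: under its middle.
- slidebox: loose closed grey slide box, 87 by 102 by 35 mm high, behind the block. Origin: centre of its underside.
- beaker: loose small glass beaker, 56 mm across the rim, 66 mm high, behind the block to the right. Origin: centre of its underside.
There are look-alikes about, which are no part of the job. Leave any blue, red or turquoise look-alike of the vial_stock alone.

How it is judged:
On the way, in this order (a step that is already met when the one before it is completed fails the run):
1. the lid of the first (leftmost) vial of the near row is folded over its mouth (value of joint lid1 below 0.7 rad), for 0.05 s.
2. the lid of the second vial of the near row is folded over its mouth (value of joint lid2 below 0.7 rad), for 0.05 s.
3. the lid of the third vial of the near row is folded over its mouth (value of joint lid3 below 0.7 rad), for 0.05 s.
4. the lid of the fourth (rightmost) vial of the near row is folded over its mouth (value of joint lid4 below 0.7 rad), for 0.05 s.
At the end, for the whole second after the job is handed in: All four lids of the near row are shut to within 0.09 rad (3 mm at the tab), the lid of the open vial in the far row still stands open (above 1.4 rad), all seven vials stand in their holes, within 5 mm of their seats and 0.12 rad of upright, and the block stands flat within 20 mm of where it was (value of joint each of lid1, lid2, lid3, lid4 below 0.09 rad and value of joint lid_stock above 1.4 rad and angle between each of vial1, vial2, vial3, vial4, vial_stock, vial_done1, vial_done2's own z axis and vertical below 0.12 rad and z of each of vial1, vial2, vial3, vial4, vial_stock, vial_done1, vial_done2 in the frame of block below 0.01 m and distance of block from where it was at the start of the episode below 0.02 m and angle between block's own z axis and vertical below 0.05 rad); the robot touches nothing.
It fails at once if a vial is lifted out of its seat by 12 mm or more (z of any of vial1, vial2, vial3, vial4, vial_stock, vial_done1, vial_done2 in the frame of block above 0.017 m).
It fails at once if the lid of the open vial in the far row is folded over or bent back (value of joint lid_stock below 1.4 rad or value of joint lid_stock above 2.3 rad).
It fails at once if a vial of the near row is pressed hard, with more than 80 N (contact force between the fingers and vial1 above 80 N or contact force between the fingers and vial2 above 80 N or contact force between the fingers and vial3 above 80 N or contact force between the fingers and vial4 above 80 N).
It fails at once if the block is shifted by more than 20 mm or lifted (distance of block from where it was at the start of the episode above 0.02 m or height (world z) of block above 0.01 m).
It fails at once if one of the other things on the bench is displaced by more than 20 mm (distance of any of bottle, dish, pen, slidebox, beaker from where it was at the start of the episode above 0.02 m).
It also fails if it takes over 51 s, if anything falls off the work surface, if the arm or the gripper's body presses on something with over 40 N, if the wrist force passes 120 N, or if a joint passes its speed limit or range.

### The arm

A 6-joint arm with a two-finger parallel gripper is mounted at the origin on the work surface. World frame = base frame: x ahead of the robot, y to its left, z up, the work surface at z = 0. Lengths are in m, angles in rad, forces in N, time in s.
With the tool pointing down it reaches from about 0.35 to 0.775 m from the base axis. Payload 7.3 kg.
Tool frame: the origin (TCP) lies at the very end of the fingers, on their centre line; the grasp point (between the pads) lies 19 mm behind it; z points along the fingers, y is the line along which they close (so a half turn about z gives the same grasp; the last joint's range is limited). The gripper opens to 92 mm and grips with 3 to 60 N. Pads are 19 mm wide; open, the fingers measure 130 mm over their backs; the gripper's body (75 mm by 190 mm) begins 47 mm behind the grasp point.
Start: joints at [-1.478, 0.342, 1.524, -0, 1.275, -0.146], TCP at [0.124, -0.51, 0.227] pointing down, gripper open.
Joint ranges: [-2.53, 2.53], [-0.77, 2.02], [0.04, 2.7], [-1, 4.14], [0.28, 2.66], [-3.11, 3.11]. Speed limits (rad/s): [2.57, 2.57, 3.14, 3.14, 3.14, 3.14].

### API

Orientations are given as [roll, pitch, yaw] about the fixed x, y, z axes, in that order (R = Rz(yaw) Ry(pitch) Rx(roll)).
In Python, from cell import * gives the robot as it stands.
- The arm moves only by the tool step_arm, never from a script. Its argument "commands" is a list of rows, each a list of 7 numbers: the opening, from 0 (shut) to 1 (fully open), then the shift along the world's x, y, z in cm, then the turn, a rotation vector about the world's x, y, z in rad. A call has 1 to 5 rows; each row is the pose to reach, as a shift and turn from the pose commanded when the call began; what a row does not reach only later rows make up. A row lasts 1/12 s, in which the tool goes at most 41.7 mm and 7.16 degrees, less where a joint would pass 70% of its speed; a pose out of reach is approached as far as the arm can. A call with a gripper value outside its range is refused whole. The fingers move at their own pace and stop on an object; "grip_force" is the grip in N (left out, the last holds). Time passes only in rows, so rows that repeat a pose let the fingers close. It gives the time, the measured TCP pose, the force, the opening and the grip force at its end, in the units of the state.
- observe(): the state, without advancing time (a new reading comes with each control period).
- read_camera(name): name is "scene" or "side" or "wrist"; returns the picture (400x640x3 uint8, red, green, blue); there is no depth.
- camera_model(name): a dict with "vfov" (degrees; the focal length in pixels is half the picture's height over the tangent of half this angle, whatever the lens; pixels are square), "cx", "cy" (the principal point, pixels), "k1" (the pictures are not rectified: a ray, as slopes to the right and down, at radius r is drawn at 1 + k1 r^2 times it, then the intrinsics apply), "world_to_cam" (4x4, takes a point from world to camera coordinates). Camera axes: x right, y up, looking along -z (the intrinsics and any distortion apply to the point x, -y, -z); pixel columns grow to the right and rows downward; lengths in m; the calibration is good to about 2 mm. A picture is of the moment at which its call begins: read the wrist's pose just before it. camera_model takes no time and is no camera call; for the wrist camera it gives the pose at the moment of the call.
- hand_in(): hands the job in; it is judged then, once.
The state is a dict: "time": time; "qpos": joint angles; "qvel": joint speeds; "joint_efforts": joint torques, N m; "tool_pos": TCP position; "tool_rot": TCP orientation; "contact_force": force on the tool from outside, world axes, zero at the start; "torque": the same for the moment, N m; "opening": finger opening in m; "grip_force": force on a finger pad.
Only numpy, scipy, OpenCV 4.12 (cv2) and the standard library are available. Lean on these libraries where they do the work, as an engineer would, in place of code of your own. Each camera call takes 0.05 s, during which the arm holds its last target. There are 200 camera calls.

## Working session

There is one attempt and no reset: what is moved stays moved. The work goes in short steps, Python scripts to look and compute and a tool call to move; the robot and the scene stay as the last step left them, time stands still between calls to the robot, and variables do not carry over. Pictures are saved under pics/ and viewed, at most 10 in all, crops included, and the job is handed in when it is done.

Besides the shell and the picture viewer there is one more tool, called as name(argument=value, ...) on one line, values as JSON. step_arm: Moves the arm, as the interface text tells. Its arguments: {"type":"object","properties":{"commands":{"type":"array"},"grip_force":{"type":"number"}},"required":["commands"]}

```bash
mkdir -p pics
python3 - <<'E'
from cell import *
import cv2
for n in ("scene","side"):
    im=read_camera(n); cv2.imwrite(f"pics/{n}0.png",im[:,:,::-1])
    m=camera_model(n); print(n,m)
s=observe(); print(s["time"],s["tool_pos"],s["tool_rot"],s["opening"],s["contact_force"])
E
```

```text
scene {'vfov': 54.261265633139026, 'cx': 321.40479737860016, 'cy': 191.34750992391227, 'k1': -0.0619240297961474, 'world_to_cam': array([[ 0.85627618,  0.51613804, -0.01981504, -0.49988869],
       [-0.29733377,  0.52392165,  0.79818465,  0.07673967],
       [ 0.42235499, -0.67757482,  0.60208689, -1.09321059],
       [ 0.        ,  0.        ,  0.        ,  1.        ]])}
side {'vfov': 48.66445263297093, 'cx': 321.52203710782123, 'cy': 198.76681630552167, 'k1': 0.028599112330575858, 'world_to_cam': array([[-0.94621314, -0.32323611,  0.01411049,  0.55677452],
       [ 0.22004417, -0.61094015,  0.76048188, -0.15416306],
       [-0.23719454,  0.72268288,  0.64920582, -0.81040323],
       [ 0.        ,  0.        ,  0.        ,  1.        ]])}
0.1 [ 0.12417025 -0.50975045  0.22612254] [-3.14025321e+00 -1.97190360e-04  2.38803167e-01] 0.09171613878278936 [-0.71034912  0.56946799 -0.93683428]
```

View pics/scene0.png

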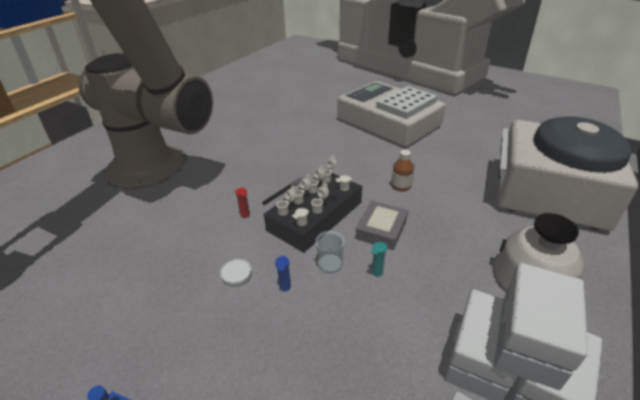

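View pics/side0.png

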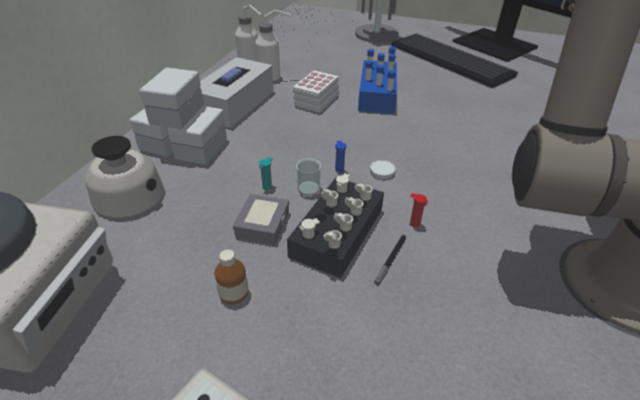

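The scene view has the block around (314,208). In the side view it is around (336,222), with the pen at (390,260) and the red look-alike at (418,210). I'll enlarge both to get the corners.

Run:
```python
import cv2,numpy as np
a=cv2.imread("pics/scene0.png")[145:250,255:375]; b=cv2.imread("pics/side0.png")[165:280,275:395]
a=cv2.resize(a,None,fx=5,fy=5,interpolation=cv2.INTER_CUBIC); b=cv2.resize(b,None,fx=5,fy=5,interpolation=cv2.INTER_CUBIC)
f=lambda i:np.clip(i*1.6,0,255)
cv2.imwrite("pics/a.png",f(a)); cv2.imwrite("pics/b.png",f(b))
```

```text
[ WARN:0@0.025] global loadsave.cpp:1063 imwrite_ Unsupported depth image for selected encoder is fallbacked to CV_8U.
```

View pics/a.png

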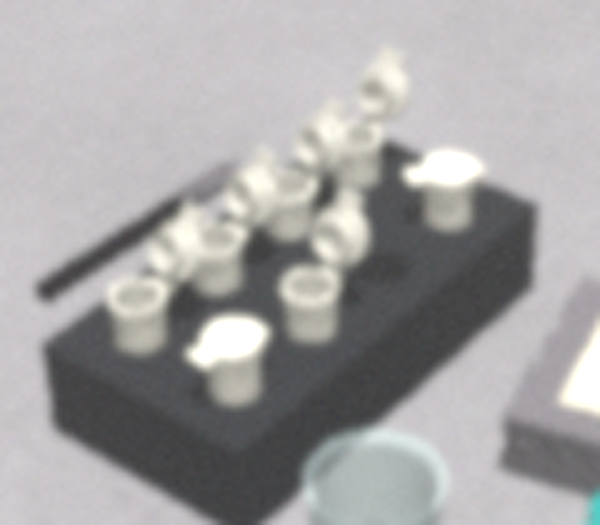

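View pics/b.png

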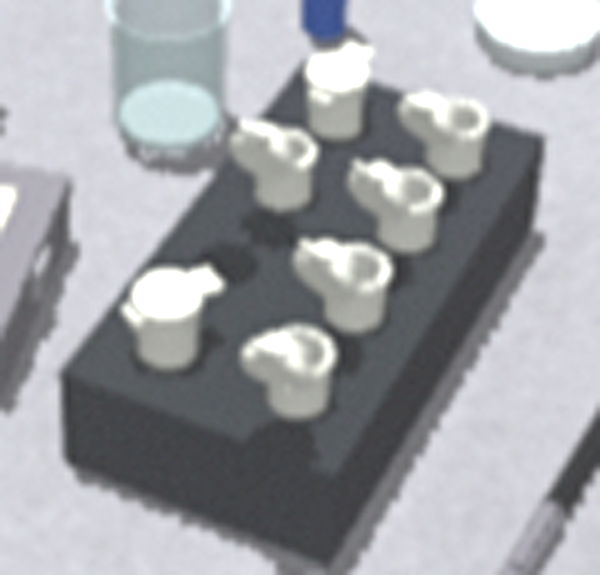

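Both enlargements show the layout clearly. The near-row lids lean left, and stock is open in the far row at block y=-25. Scene-crop rims, v1 to v4, are at (361,137), (291,187), (218,240) and (139,295). Side-crop rims are at (308,353), (367,268), (418,190) and (467,118).

```bash
cat > h.py <<'E'
import numpy as np, cv2
from cell import *
from scipy.optimize import least_squares
def proj(m,P):
    P=np.atleast_2d(P); c=P@m["world_to_cam"][:3,:3].T+m["world_to_cam"][:3,3]
    s=np.c_[c[:,0],-c[:,1]]/-c[:,2:3]; s=s*(1+m["k1"]*(s**2).sum(1,keepdims=True))
    f=200/np.tan(np.radians(m["vfov"]/2)); return s*f+[m["cx"],m["cy"]]
E
python3 - <<'E'
from h import *
ms=[camera_model("scene"),camera_model("side")]
off=[np.array([255,145]),np.array([275,165])]
names=["nr","fr","fl","nl","v1","v2","v3","v4","st"]
px=[np.array([(45,347),(235,450),(537,207),(390,143),(361,137),(291,187),(218,240),(139,295),(311,285)],float),
    np.array([(543,137),(300,65),(65,375),(328,475),(308,353),(367,268),(418,190),(467,118),(295,150)],float)]
px=[(p+.5)/5-.5+o for p,o in zip(px,off)]
for i,n in enumerate(names):
    r=least_squares(lambda X:np.r_[proj(ms[0],X)[0]-px[0][i],proj(ms[1],X)[0]-px[1][i]],[.5,0,.05])
    print(n,(r.x*1000).round(1),r.fun.round(1))
B=np.array([(-56,-106,50),(56,-106,50),(56,106,50),(-56,106,50),(-27,75,71),(-27,25,71),(-27,-25,71),(-27,-75,71),(27,-25,71)])/1000
def W(p):
    c,s=np.cos(p[2]),np.sin(p[2]); return B@np.array([[c,s,0],[-s,c,0],[0,0,1]])+[p[0],p[1],p[3]]
f=lambda p:np.r_[(proj(ms[0],W(p))-px[0]).ravel(),(proj(ms[1],W(p))-px[1]).ravel()]
r=least_squares(f,[.5,0,0,0],loss="soft_l1"); print(r.x.round(4),f(r.x).round(1)); print((W(r.x)*1000).round(0))
s=observe();print(s["tool_pos"],s["tool_rot"])
E
```

```text
nr [468.8 -46.7  48.3] [ 0.1  0.   0.1 -0. ]
fr [577.  -59.5  49. ] [ 1.   0.2  1.1 -0.2]
fl [605.1 148.2  47.7] [-0.3 -0.  -0.3  0. ]
nl [505.1 162.6  44. ] [-4.9 -0.8 -3.5  0.6]
v1 [519.1 129.4  70. ] [-1.2 -0.2 -0.9  0.2]
v2 [511.8  79.2  69.9] [-1.1 -0.2 -0.9  0.2]
v3 [505.4  29.7  69.9] [-1.  -0.2 -0.9  0.2]
v4 [498.3 -19.4  70.4] [-0.9 -0.3 -0.8  0.3]
st [558.1  22.7  70. ] [-0.9 -0.2 -0.8  0.2]
[ 0.5365  0.051  -0.1381 -0.0013] [-0.7 -0.6  0.6  1.   0.2 -0.2 -8.  -3.7 -0.9  0.1 -0.5 -0.1 -0.6 -0.1
 -0.5  0.2 -0.2  0.2  1.2  0.2  1.3 -0.7 -1.  -0.5  1.6  0.7 -1.3  0.
 -1.7  0.2 -1.3  0.3 -1.4  0.4 -1.6  0. ]
[[466. -46.  49.]
 [577. -62.  49.]
 [607. 148.  49.]
 [496. 164.  49.]
 [520. 129.  70.]
 [513.  80.  70.]
 [506.  30.  70.]
 [499. -20.  70.]
 [560.  23.  70.]]
[ 0.12417025 -0.50975045  0.22612254] [-3.14025321e+00 -1.97190360e-04  2.38803167e-01]
```

step_arm(commands=[[0, 16, 13, 0, 0, 0, 0.6], [0, 16, 13, 0, 0, 0, 0.6], [0, 16, 13, 0, 0, 0, 0.6], [0, 16, 13, 0, 0, 0, 0.6], [0, 16, 13, 0, 0, 0, 0.6]], grip_force=10)

```text
time: 0.52
tool_pos: [0.2853, -0.3784, 0.2265]
tool_rot: [-3.141, -0.0, 0.845]
contact_force: [1.7, -0.8, 0.0]
opening: 0.0633
grip_force: 0.0
```

step_arm(commands=[[0, 16, 13, 0, 0, 0, 0.6], [0, 16, 13, 0, 0, 0, 0.6], [0, 16, 13, 0, 0, 0, 0.6], [0, 16, 13, 0, 0, 0, 0.6], [0, 16, 13, 0, 0, 0, 0.6]])

```text
time: 0.93
tool_pos: [0.4455, -0.2482, 0.2266]
tool_rot: [-3.141, -0.0, 1.445]
contact_force: [0.4, -0.5, 0.3]
opening: 0.0297
grip_force: 0.0
```

step_arm(commands=[[0, 4, 20, 0, 0, 0, -0.012], [0, 4, 20, 0, 0, 0, -0.012], [0, 4, 20, 0, 0, 0, -0.012], [0, 4, 20, 0, 0, 0, -0.012], [0, 4, 20, 0, 0, 0, -0.012]])

```text
time: 1.35
tool_pos: [0.484, -0.0476, 0.2265]
tool_rot: [-3.141, -0.0, 1.427]
contact_force: [0.9, -0.3, -0.3]
opening: 0.0011
grip_force: 0.0
```

step_arm(commands=[[0, 2, 18, 0, 0, 0, 0], [0, 2, 18, 0, 0, 0, 0], [0, 2, 18, 0, 0, 0, 0], [0, 2, 18, 0, 0, 0, 0], [0, 2, 18, 0, 0, 0, 0]])

```text
time: 1.77
tool_pos: [0.5038, 0.1347, 0.2264]
tool_rot: [-3.141, -0.002, 1.43]
contact_force: [-0.3, 0.2, -1.1]
opening: 0.0008
grip_force: 0.0
```

step_arm(commands=[[0, 2.1, 5.2, 0, 0, 0, 0], [0, 2.1, 5.2, 0, 0, 0, 0], [0, 2.1, 5.2, -4, 0, 0, 0], [0, 2.1, 5.2, -8, 0, 0, 0], [0, 2.1, 5.2, -8, 0, 0, 0]])

```text
time: 2.18
tool_pos: [0.5204, 0.1813, 0.1394]
tool_rot: [-3.128, 0.005, 1.428]
contact_force: [-1.3, -0.4, -0.9]
opening: 0.0001
grip_force: 0.0
```

step_arm(commands=[[0, 0, 0, -2, 0, 0, 0], [0, 0, 0, -4, 0, 0, 0], [0, 0, 0, -5.9, 0, 0, 0], [0, 0, 0, -5.9, 0, 0, 0], [0, 0, 0, -5.9, 0, 0, 0]])

```text
time: 2.6
tool_pos: [0.5253, 0.1817, 0.0885]
tool_rot: [-3.141, 0.0, 1.426]
contact_force: [-0.1, -0.9, 1.0]
opening: 0.0006
grip_force: 0.0
```

Run:
```python
from h import *
s=observe();print(s["tool_pos"],s["tool_rot"],s["contact_force"])
a=read_camera("scene")[120:240,250:400]; b=read_camera("side")[150:290,270:400]
i=np.hstack([cv2.resize(a,(400,320),interpolation=cv2.INTER_CUBIC),cv2.resize(b,(400,431),interpolation=cv2.INTER_CUBIC)[:320]]) if 0 else None
A=cv2.resize(a,(400,320),interpolation=2); b=cv2.resize(b,(371,400),interpolation=2)
C=np.zeros((400,771,3),np.uint8); C[:320,:400]=A; C[:,400:]=b
cv2.imwrite("pics/c.png",np.clip(C[:,:,::-1]*1.5,0,255).astype(np.uint8))
```

```text
[0.5253344  0.18168961 0.08852909] [-3.14088629e+00  2.78603143e-04  1.42638509e+00] [-0.07756941 -0.86178472  0.95524146]
```

View pics/c.png

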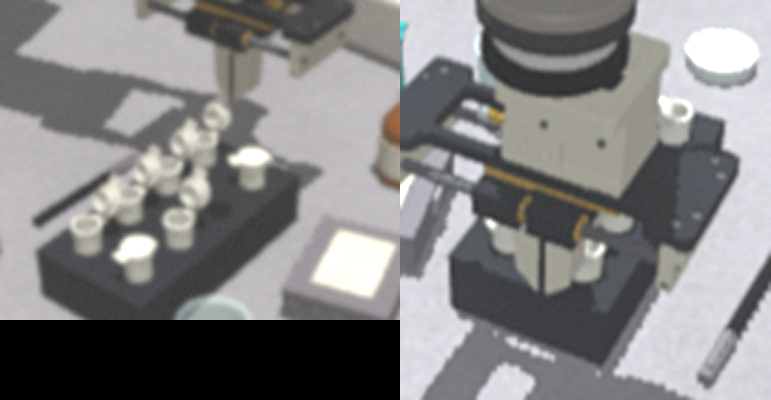

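step_arm(commands=[[0, -0.2, -1.5, 0, 0, 0, 0], [0, -0.35, -2.5, 0, 0, 0, 0], [0, -0.5, -3.5, 0, 0, 0, 0], [0, -0.62, -4.5, 0, 0, 0, 0], [0, -0.75, -5.4, 0, 0, 0, 0]])

```text
time: 3.12
tool_pos: [0.5178, 0.1269, 0.0884]
tool_rot: [3.141, -0.0, 1.426]
contact_force: [-0.2, 1.1, 1.1]
opening: 0.0003
grip_force: 0.3
```

step_arm(commands=[[0, 0, -0.1, -0.3, 0, 0, 0], [0, 0, -0.2, -0.6, 0, 0, 0], [0, 0, -0.2, -0.8, 0, 0, 0], [0, 0, -0.2, -0.9, 0, 0, 0], [0, 0, -0.2, -0.9, 0, 0, 0]])

```text
time: 3.53
tool_pos: [0.5174, 0.1261, 0.0782]
tool_rot: [-3.141, 0.0, 1.427]
contact_force: [0.1, 0.9, -0.0]
opening: 0.0001
grip_force: 0.0
```

step_arm(commands=[[0, 0, 0, -0.1, 0, 0, 0], [0, 0, 0, -0.15, 0, 0, 0], [0, 0, 0, -0.2, 0, 0, 0], [0, 0, 0, -0.25, 0, 0, 0], [0, 0, 0, -0.25, 0, 0, 0]])

```text
time: 3.95
tool_pos: [0.5178, 0.126, 0.0765]
tool_rot: [3.141, -0.0, 1.427]
contact_force: [0.1, -1.4, 2.8]
opening: 0.0004
grip_force: 1.3
```

step_arm(commands=[[0, 0, 0, -0.05, 0, 0, 0], [0, 0, 0, -0.1, 0, 0, 0], [0, 0, 0, -0.1, 0, 0, 0], [0, 0, 0, -0.1, 0, 0, 0], [0, 0, 0, -0.1, 0, 0, 0]])

```text
time: 4.37
tool_pos: [0.5181, 0.1259, 0.0763]
tool_rot: [3.14, -0.0, 1.427]
contact_force: [-2.4, -1.4, 9.2]
opening: 0.0006
grip_force: 4.9
```

step_arm(commands=[[0, 0, 0, 0.6, 0, 0, 0], [0, 0, 0, 1.2, 0, 0, 0], [0, 0.05, -1, 1.2, 0, 0, 0], [0, -0.2, -2, 1.2, 0, 0, 0], [0, -0.35, -3, 1.2, 0, 0, 0]])

```text
time: 4.78
tool_pos: [0.5139, 0.0951, 0.0872]
tool_rot: [-3.142, -0.0, 1.427]
contact_force: [-0.3, 1.9, 0.5]
opening: 0.0004
grip_force: 0.7
```

step_arm(commands=[[0, -0.2, -1, 0, 0, 0, 0], [0, -0.3, -2, 0, 0, 0, 0], [0, -0.3, -2, -0.4, 0, 0, 0], [0, -0.3, -2, -0.7, 0, 0, 0], [0, -0.3, -2, -0.9, 0, 0, 0]])

```text
time: 5.2
tool_pos: [0.511, 0.0755, 0.0777]
tool_rot: [-3.141, 0.0, 1.426]
contact_force: [0.3, -1.5, 0.9]
opening: 0.0005
grip_force: 0.5
```

step_arm(commands=[[0, 0, 0, -0.1, 0, 0, 0], [0, 0, 0, -0.2, 0, 0, 0], [0, 0, 0, -0.25, 0, 0, 0], [0, 0, 0, -0.25, 0, 0, 0], [0, 0, 0, -0.25, 0, 0, 0]])

```text
time: 5.62
tool_pos: [0.5112, 0.076, 0.0764]
tool_rot: [3.141, 0.0, 1.428]
contact_force: [-2.9, -2.5, 8.5]
opening: 0.0005
grip_force: 3.9
```

Lid 2 bottomed out at z 76.4 with 8.5 N. Next is lid 3.

step_arm(commands=[[0, 0, 0, 0.6, 0, 0, 0], [0, 0, 0, 1.2, 0, 0, 0], [0, -0.1, -1, 1.2, 0, 0, 0], [0, -0.25, -2, 1.2, 0, 0, 0], [0, -0.4, -3, 1.2, 0, 0, 0]])

```text
time: 6.03
tool_pos: [0.5069, 0.0452, 0.0877]
tool_rot: [-3.141, -0.0, 1.427]
contact_force: [0.2, 1.4, -0.8]
opening: 0.0004
grip_force: 0.7
```

step_arm(commands=[[0, -0.15, -1, 0, 0, 0, 0], [0, -0.3, -2, 0, 0, 0, 0], [0, -0.3, -2, -0.4, 0, 0, 0], [0, -0.3, -2, -0.7, 0, 0, 0], [0, -0.3, -2, -0.9, 0, 0, 0]])

```text
time: 6.45
tool_pos: [0.504, 0.0255, 0.0782]
tool_rot: [-3.141, 0.0, 1.426]
contact_force: [-0.1, -1.1, 1.0]
opening: 0.0002
grip_force: 0.5
```

step_arm(commands=[[0, 0, 0, -0.1, 0, 0, 0], [0, 0, 0, -0.2, 0, 0, 0], [0, 0, 0, -0.3, 0, 0, 0], [0, 0, 0, -0.3, 0, 0, 0], [0, 0, 0, -0.3, 0, 0, 0]])

```text
time: 6.87
tool_pos: [0.5043, 0.0261, 0.0764]
tool_rot: [3.141, 0.0, 1.428]
contact_force: [-2.3, -2.2, 5.7]
opening: 0.0007
grip_force: 3.5
```

step_arm(commands=[[0, 0, 0, 0.6, 0, 0, 0], [0, 0, 0, 1.2, 0, 0, 0], [0, -0.1, -1, 1.2, 0, 0, 0], [0, -0.25, -2, 1.2, 0, 0, 0], [0, -0.4, -3, 1.2, 0, 0, 0]])

```text
time: 7.28
tool_pos: [0.4999, -0.0048, 0.0877]
tool_rot: [-3.141, -0.0, 1.427]
contact_force: [0.6, 1.6, -0.7]
opening: 0.0004
grip_force: 0.6
```

step_arm(commands=[[0, -0.15, -1, 0, 0, 0, 0], [0, -0.3, -2, 0, 0, 0, 0], [0, -0.3, -2, -0.4, 0, 0, 0], [0, -0.3, -2, -0.7, 0, 0, 0], [0, -0.3, -2, -0.9, 0, 0, 0]])

```text
time: 7.7
tool_pos: [0.4969, -0.0244, 0.0781]
tool_rot: [-3.141, 0.0, 1.426]
contact_force: [0.6, 0.2, 1.7]
opening: 0.0003
grip_force: 0.5
```

step_arm(commands=[[0, 0, 0, -0.1, 0, 0, 0], [0, 0, 0, -0.2, 0, 0, 0], [0, 0, 0, -0.3, 0, 0, 0], [0, 0, 0, -0.3, 0, 0, 0], [0, 0, 0, -0.3, 0, 0, 0]])

```text
time: 8.12
tool_pos: [0.4974, -0.0239, 0.0764]
tool_rot: [3.141, 0.0, 1.428]
contact_force: [-2.1, -0.4, 7.2]
opening: 0.0001
grip_force: 3.4
```

Lid 4 is pressed too. I'll lift straight up, move clear and check.

step_arm(commands=[[0, 0, 0, 2, 0, 0, 0], [0, 0, 0, 5, 0, 0, 0], [0, 0, 0, 9, 0, 0, 0], [0, 0, -3, 13, 0, 0, 0], [0, 0, -7, 13, 0, 0, 0]])

```text
time: 8.53
tool_pos: [0.4998, -0.0886, 0.2111]
tool_rot: [3.132, 0.0, 1.432]
contact_force: [1.7, -0.3, 0.4]
opening: 0.0005
grip_force: 0.0
```

step_arm(commands=[[0, -3, -18, 0, 0, 0, 0], [0, -3, -18, 0, 0, 0, 0], [0, -3, -18, 0, 0, 0, 0], [0, -3, -18, 0, 0, 0, 0], [0, -3, -18, 0, 0, 0, 0]])

```text
time: 8.95
tool_pos: [0.4662, -0.2747, 0.205]
tool_rot: [3.141, 0.002, 1.424]
contact_force: [-0.0, 0.2, -0.7]
opening: 0.0009
grip_force: 0.0
```

Run:
```python
from h import *
a=read_camera("scene")[145:250,255:375]; b=read_camera("side")[165:280,275:395]
C=np.zeros((383,800,3),np.uint8); C[:350,:400]=cv2.resize(a,(400,350),interpolation=2); C[:,400:]=cv2.resize(b,(400,383),interpolation=2)
cv2.imwrite("pics/d.png",np.clip(C[:,:,::-1]*1.5,0,255).astype(np.uint8))
s=observe();print(s["time"],s["tool_pos"],s["contact_force"])
```

```text
9.05 [ 0.4665924  -0.27289954  0.20469426] [-0.38049445 -0.68753958 -1.14409522]
```

View pics/d.png

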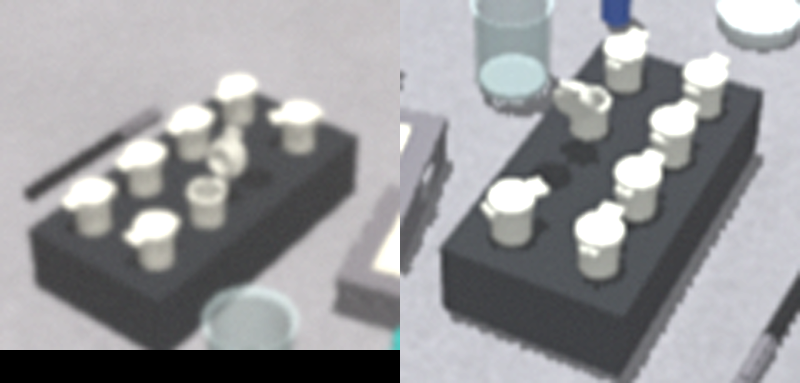

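All four near-row lids lie flat, like the two vials that were already shut. Stock still stands open at (228,155) in the scene half, and the block and pen look unmoved.

```bash
python3 -c "
from cell import *
print(hand_in())"
```

```text
the job is handed in; nothing more can be done
None
```

I folded all four near-row lids over in order and pressed them shut with under 10 N, left the far-row stock vial open, and handed the job in at about 9 s; no verdict was returned.

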